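# Open the terminal box

## Robot

A 6-joint arm with a two-finger parallel gripper is mounted at the origin on a cart in front of the work surface, level with it; the furniture and walls round the work are solid. World frame = base frame: x ahead of the robot, y to its left, z up, the work surface at z = 0. Lengths are in m, angles in rad, forces in N, time in s.
With the tool pointing down it reaches from about 0.375 to 0.925 m from the base axis. Payload 5.7 kg.
Tool frame: the origin (TCP) lies where the fingers leave the gripper's body, on its centre line; the fingertips stand 80 mm ahead of it and the grasp point (between the pads) lies 61 mm ahead of it; z points along the fingers, y is the line along which they close (so a half turn about z gives the same grasp; the last joint's range is limited). The gripper opens to 88 mm and grips with 3 to 60 N. Pads are 20 mm wide; open, the fingers measure 115 mm over their backs; the gripper's body (75 mm by 178 mm) begins 61 mm behind the grasp point.
Start: joints at [-1.223, 0.359, 1.51, -0, 1.272, -0.115], TCP at [0.268, -0.537, 0.303] pointing down, gripper open.
Joint ranges: [-2.97, 2.97], [-1.01, 2.36], [0.21, 2.38], [-0.96, 4.11], [0.2, 2.71], [-2.98, 2.98]. Speed limits (rad/s): [2.39, 2.39, 3.14, 3.14, 3.14, 3.14].

## Interface

Orientations are given as a rotation vector (axis times angle).
In Python, from bench import arm gives the robot as it stands.
- The arm moves only by the tool send_rows, never from a script. Its argument "rows" is text: rows parted by semicolons, each of 7 numbers parted by spaces: the turn, a rotation vector about the tool's x, y, z in degrees, then the shift along the tool's x, y, z in mm, then the finger opening in mm, from 0 to 87.8. A call has 1 to 5 rows; each row is the pose to reach, as a shift and turn from the pose commanded when the call began, along the tool's axes at that moment; what a row does not reach only later rows make up. A row lasts 1/12 s, in which the tool goes at most 41.7 mm and 7.16 degrees, less where a joint would pass 70% of its speed; a pose out of reach is approached as far as the arm can. A call with a gripper value outside its range is refused whole. The fingers move at their own pace and stop on an object; the grip force is fixed at half the most. Time passes only in rows, so rows that repeat a pose let the fingers close. It gives the time, the measured TCP pose, the force, the opening and the grip force at its end, in the units of the state.
- arm.state(): the state, without advancing time (a new reading comes with each control period).
- arm.snapshot(name): name is "scene" or "top" or "wrist"; returns (picture, depth): 384x512x3 uint8, red, green, blue; 384x512 float32, m along the optical axis (not along the pixel's ray), 0 where there is no reading.
- arm.camera_model(name): a dict with "camera_matrix" (3x3 intrinsics, pixels), "distortion" ([k1, k2, p1, p2, k3] as OpenCV has them; the pictures are not rectified), "extrinsics" (4x4, takes a point from world to camera coordinates); the wrist camera has in their place "mount" (4x4, takes a point from camera to tool coordinates, whose origin is the TCP and whose axes are the flange's). Camera axes: x right, y up, looking along -z (the intrinsics and any distortion apply to the point x, -y, -z); pixel columns grow to the right and rows downward; lengths in m; the calibration is good to about 2 mm. A picture is of the moment at which its call begins: read the wrist's pose just before it. camera_model takes no time and is no camera call.
- arm.sign_off(): hands the job in; it is judged then, once.
Trained networks look in the newest picture that a camera, given by its name, has taken for a name from the list of things; names that differ only in an ending like _2 or _b are one class to them, and where a whole thing is asked for, a point or a joint stands for the part that bears it (a point fixed in the world has none). Each returns a list of dicts, best first, with "conf" (0 to 1); they miss things now and then, are a little off and sometimes report something else, mostly with a low value. They report only what shows in the picture. A call takes as long as a camera call.
- arm.spot_in(label, camera): "xy" ([column, row] in pixels, amid what is visible of it).
- arm.masks_of(label, camera): "pixels" (384x512 bool, what is visible of it) and "xy" ([column, row] in pixels, amid what is visible of it).
- arm.tip_of(label, camera): "xy" ([column, row] in pixels: a listed point, or the origin of a listed thing).
The state is a dict: "clock": time; "q": joint angles; "joint_velocities": joint speeds; "effort": joint torques, N m; "tcp_pos": TCP position; "tcp_rot": TCP orientation; "force": force on the tool from outside, world axes, zero at the start; "ft_torque": the same for the moment, N m; "width": finger opening in m; "finger_force": force on a finger pad.
Only numpy, scipy, OpenCV 4.12 (cv2) and the standard library are available. Lean on these libraries where they do the work, as an engineer would, in place of code of your own. Each camera call takes 0.05 s, during which the arm holds its last target. There are 200 camera calls.

## Task

Open the terminal box on the bench: press the black snap tab at its front side down until it is fully in, then push the released pale aluminium cover along its rails off its seat, until all the terminals are uncovered and it lies flat on the box's empty ledge. Only press and push: do not lift or tip the cover, and leave the loose things round the box where they are.

Things in the scene. Friction and masses are not known exactly. Their poses are not given: they have to be found in the camera images.
- terminal_box: Grey terminal box fixed to the bench, 100 (its x) x 250 (its y) x 45 high (mm). Origin: centre of its underside, z up. The cover slides on its upper face, 45 above the bench, from its seat at the -y end towards +y onto the empty ledge. Guide rails along y, 8 high, 7 thick (inner faces x = -42 and 42), keep it straight. Two black cable glands stick out 26 on the +x side.
- well (a point): Centre of the terminal well's mouth, at x 0, y -73, z 45 mm in the box's frame: an open recess (y -108 to -38, x -30 to 30) with six brass terminals below the upper face, hidden under the cover at the start. Behind it two back stops, 10 high, stand at the corners only (x beyond 30 either side, y -125 to -119); between them the end is open, so a finger can push the cover from behind.
- ledge (a point): Centre of the empty ledge on the upper face, at x 0, y 74, z 45 mm in the box's frame: where the cover's origin comes when it is pushed all the way, 147 mm, to the two small end stops at the far corners (inner faces y = 119, 10 high).
- cover: The cover: loose pale aluminium block with rounded edges and four low ribs on top, 80 (its x) x 90 (its y) x 24 high (mm), 0.14-0.28 kg, axes parallel to the box's. Origin: centre of its underside. At the start it sits over the terminal well between the rails, at x 0, y -73, z 45 in the box's frame. Until the tab is in, the catch just beyond its +y end blocks it.
- cover_rear (a point): Centre of the cover's rear (-y) end face, 12 mm above its underside: the face to push, towards the box's +y. All terminals are uncovered when this point lies beyond y = -38 mm in the box's frame.
- tab_pad (a point): Centre of the top of the snap tab's black thumb pad, 32 (x) x 34 (y) x 8 thick (mm), outside the box on its -x side, at x -72, y -21 in the box's frame; its top is 66 above the bench at the start, 55 when fully in. It leads under the rail to a catch, 40 wide, that stands 8 mm proud of the upper face at y -26 to -16.
- snap_tab (a joint): Travel of the snap tab straight down, m: 0 out (catch up, cover locked), 0.011 fully in at a hard stop (catch 3 mm below the sliding surface). It moves against about 5 N of steady friction, and stays in when let go.
- v_block_a: Bystander: steel V-block, 50x50x34 mm, loose on the bench beside the box. Origin at its underside.
- nut_30: Bystander: rusty hexagon nut, 30x34x24 mm, loose on the bench beside the box. Origin at its underside.
- ball_bearing: Bystander: ball bearing ring, 52 across, 15 high mm, loose on the bench beside the box. Origin at its underside.
- tape_measure: Bystander: yellow tape measure, 66x85x37 mm, loose on the bench beside the box. Origin at its underside.
- machine_bolt: Bystander: machine bolt standing on its head, 27 across, 70 high mm, loose on the bench beside the box. Origin at its underside.
- pliers_red: Bystander: pliers with red grips, lying flat, 58x176x12 mm, loose on the bench beside the box. Origin at its underside.

How it is judged:
On the way, in this order (a step that is already met when the one before it is completed fails the run):
1. the snap tab is pressed fully in while the cover still sits on its seat (value of joint snap_tab above 0.009 m and y of cover in the frame of terminal_box below -0.06 m), for 0.1 s.
2. the cover is pushed along the rails until all terminals are uncovered (y of cover_rear in the frame of terminal_box above -0.039 m), for 0.2 s.
At the end, for the whole second after the job is handed in: The cover lies at rest and flat (within 0.06 rad, 4 mm) on the box's ledge between the rails, its rear end beyond the terminal well (rear face past y = -39 mm in the box's frame) and not over the far stops (y of cover_rear in the frame of terminal_box above -0.039 m and y of cover in the frame of terminal_box below 0.08 m and x of cover in the frame of terminal_box between -0.006 and 0.006 m and z of cover in the frame of terminal_box between 0.042 and 0.049 m and angle between cover's own z axis and vertical below 0.06 rad and linear speed of cover below 0.01 m/s); the robot touches nothing.
It fails at once if the cover is lifted more than 10 mm off the sliding surface (z of cover in the frame of terminal_box above 0.055 m).
It fails at once if the cover is tipped by more than 0.2 rad (angle between cover's own z axis and vertical above 0.2 rad).
It fails at once if a bystander is moved by more than 15 mm (distance of any of v_block_a, nut_30, ball_bearing, tape_measure, machine_bolt, pliers_red from where it was at the start of the episode above 0.015 m).
It also fails if it takes over 38 s, if anything falls off the work surface, if the arm or the gripper's body presses on something with over 40 N, if the wrist force passes 120 N, or if a joint passes its speed limit or range.

## Working session

There is one attempt and no reset: what is moved stays moved. The work goes in short steps, Python scripts to look and compute and a tool call to move; the robot and the scene stay as the last step left them, time stands still between calls to the robot, and variables do not carry over. Pictures are saved under pics/ and viewed, at most 10 in all, crops included, and the job is handed in when it is done.

Besides the shell and the picture viewer there is one more tool, called after ">>>" in YAML: its name, and indented under it one key for each argument. send_rows: Moves the arm, as the interface text tells. Its arguments: {"type":"object","properties":{"rows":{"type":"string"}},"required":["rows"]}

```bash
mkdir -p pics; cat > h.py <<'E'
import numpy as np,cv2
from bench import arm
from scipy.spatial.transform import Rotation as R
def ray(cam,px):
    m=arm.camera_model(cam);K=np.array(m["camera_matrix"]);d=np.array(m["distortion"])
    u=cv2.undistortPoints(np.array([[px]],float),K,d)[0,0]
    return np.array([u[0],-u[1],-1.]),np.array(m["extrinsics"])
def atz(cam,px,z):
    r,E=ray(cam,px);Rt=E[:3,:3].T;c=-Rt@E[:3,3];d=Rt@r
    return c+d*(z-c[2])/d[2]
def proj(cam,P):
    m=arm.camera_model(cam);E=np.array(m["extrinsics"]);p=(E[:3,:3]@np.atleast_2d(P).T).T+E[:3,3]
    p=p*[1,-1,-1]
    return cv2.projectPoints(p,np.zeros(3),np.zeros(3),np.array(m["camera_matrix"]),np.array(m["distortion"]))[0][:,0]
def cloud(cam,D):
    m=arm.camera_model(cam);E=np.array(m["extrinsics"]);h,w=D.shape
    g=np.stack(np.meshgrid(np.arange(w),np.arange(h)),-1).reshape(-1,1,2).astype(float)
    u=cv2.undistortPoints(g,np.array(m["camera_matrix"]),np.array(m["distortion"]))[:,0]
    p=np.c_[u[:,0],-u[:,1],-np.ones(len(u))]*D.reshape(-1,1)
    return ((p-E[:3,3])@E[:3,:3]).reshape(h,w,3)
E
python3 - <<'E'
from h import *
s=arm.state();print(s["clock"],s["tcp_pos"],s["tcp_rot"],s["force"])
for c in("top","scene"):
    p,D=arm.snapshot(c);cv2.imwrite(f"pics/{c}0.png",p[:,:,::-1]);np.save(c+"0.npy",D)
    W=cloud(c,D)
    for l,z in(("tab_pad",.066),("cover",.045),("terminal_box",0),("well",.045),("ledge",.045),("cover_rear",.057)):
        for t in arm.tip_of(l,c)[:1]: print(c,l,t["conf"],t["xy"],atz(c,t["xy"],z).round(4))
    for l in("cover","terminal_box","tab_pad"):
        for t in arm.masks_of(l,c)[:1]:
            P=W[t["pixels"]&(D>0)];print(c,l,"mask",t["conf"],t["xy"],t["pixels"].sum(),np.median(P,0).round(4),P.min(0).round(3),P.max(0).round(3))
E
```

```text
0.0 [ 0.26766665 -0.53637799  0.30180693] [-3.05607701e+00 -7.20029228e-01  3.30780662e-04] [ 0.25134564 -0.70735156 -0.18608231]
top tab_pad 0.71 [303.7, 191.4] [ 0.587  -0.2255  0.066 ]
top cover 0.57 [285.3, 198.5] [ 0.572  -0.1879  0.045 ]
top terminal_box 0.86 [253.5, 209.3] [ 0.5478 -0.1186  0.    ]
top well 0.3 [227.5, 169.5] [ 0.6332 -0.0599  0.045 ]
top ledge 0.85 [218.6, 216.1] [ 0.5306 -0.0429  0.045 ]
top cover_rear 0.71 [256.3, 145.2] [ 0.6862 -0.1221  0.057 ]
top cover mask 0.87 [282.6, 198.7] 1566 [ 0.5684 -0.1839  0.0699] [ 0.52  -0.238  0.043] [ 0.618 -0.132  0.075]
top terminal_box mask 0.94 [239.5, 213.5] 4001 [ 0.5309 -0.0883  0.0466] [ 0.46  -0.248 -0.003] [0.648 0.014 0.071]
top tab_pad mask 0.73 [265.2, 233.0] 361 [ 0.4925 -0.1531  0.0659] [ 0.467 -0.181 -0.003] [ 0.57  -0.126  0.071]
scene tab_pad 0.78 [292.9, 197.1] [ 0.4799 -0.1467  0.066 ]
scene cover 0.8 [269.8, 193.1] [ 0.5577 -0.1765  0.045 ]
scene terminal_box 0.82 [263.3, 223.5] [ 0.5339 -0.1066  0.    ]
scene ledge 0.96 [254.9, 220.1] [ 0.5163 -0.0426  0.045 ]
scene cover mask 0.71 [267.5, 188.1] 756 [ 0.5592 -0.163   0.069 ] [ 0.516 -0.343  0.015] [ 0.661 -0.131  0.072]
scene terminal_box mask 0.84 [258.5, 222.4] 2978 [ 0.515  -0.0442  0.0451] [ 0.457 -0.308 -0.001] [0.663 0.019 0.069]
scene tab_pad mask 0.54 [288.5, 198.1] 189 [ 0.4884 -0.1483  0.0619] [ 0.465 -0.248  0.   ] [ 0.568 -0.126  0.069]
```

View pics/top0.png

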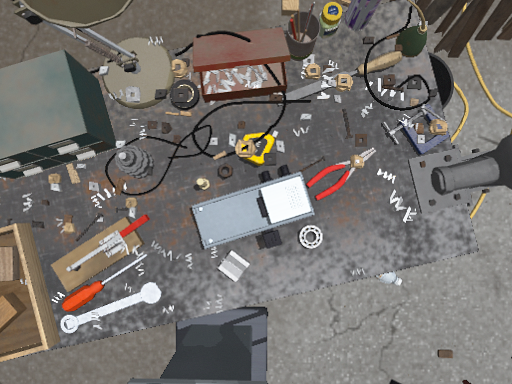

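View pics/scene0.png

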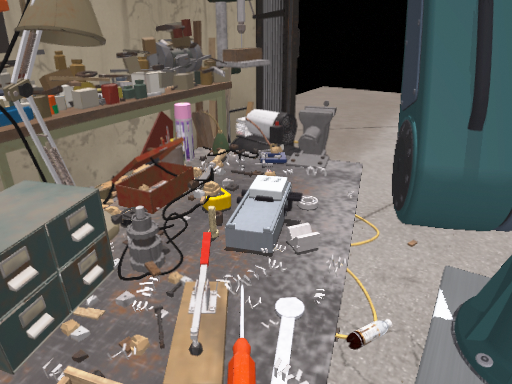

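The top view shows the box at about (253,209). The cover is at its right end, (285,198), the black tab pad on its lower side at (268,238), and the pliers' grips are just behind the cover at (312,190). The scene view agrees, with the pad at (290,198). Next I fit the box pose from depth.

```bash
cat > fit.py <<'E'
from h import *
from scipy.optimize import minimize
def rect(P):
    r=cv2.minAreaRect((P[:,:2]*1000).astype(np.float32));return r
C={}
for c in("top","scene"):
    W=cloud(c,np.load(c+"0.npy"));P=W.reshape(-1,3);C[c]=P
    k=(abs(P[:,0]-.545)<.14)&(abs(P[:,1]+.12)<.17);P=P[k]
    near=np.linalg.norm(P[:,:2]-[.565,-.18],axis=1)<.08
    for a,b in((.062,.078),):
        Q=P[near&(P[:,2]>a)&(P[:,2]<b)];print(c,"cover",len(Q),rect(Q),np.median(Q,0),np.percentile(Q[:,2],[5,95]))
    Q=P[(P[:,2]>.035)&(P[:,2]<.056)];print(c,"face",len(Q),rect(Q),np.percentile(Q[:,2],[5,50,95]))
    print(c,"bench z",np.median(P[abs(P[:,2])<.01][:,2]))
# known-shape projection overlay
im=cv2.imread("pics/top0.png")
np.save("c.npy",C["top"])
E
python3 fit.py
python3 - <<'E'
import cv2
im=cv2.imread("pics/top0.png")[140:270,180:350];cv2.imwrite("pics/crop.png",cv2.resize(im,None,fx=4.5,fy=4.5,interpolation=cv2.INTER_CUBIC))
E
```

```text
top cover 1652 ((549.3516845703125, -181.62762451171875), (113.9770278930664, 109.47718048095703), 18.581893920898438) [ 0.56617699 -0.18295425  0.06978114] [0.06681298 0.07230576]
top face 4208 ((569.7100219726562, -108.00186157226562), (287.6678466796875, 250.65817260742188), 17.883331298828125) [0.03799412 0.04649877 0.05462298]
top bench z 0.0009583958592453879
scene cover 572 ((548.105712890625, -182.57806396484375), (114.74563598632812, 103.90895080566406), 16.92206382751465) [ 0.56097241 -0.17326371  0.06939044] [0.06395292 0.0707604 ]
scene face 2535 ((575.4583129882812, -95.54327392578125), (287.1546325683594, 247.87887573242188), 25.088092803955078) [0.03670923 0.04572894 0.05404135]
scene bench z 0.00027572747082898574
```

View pics/crop.png

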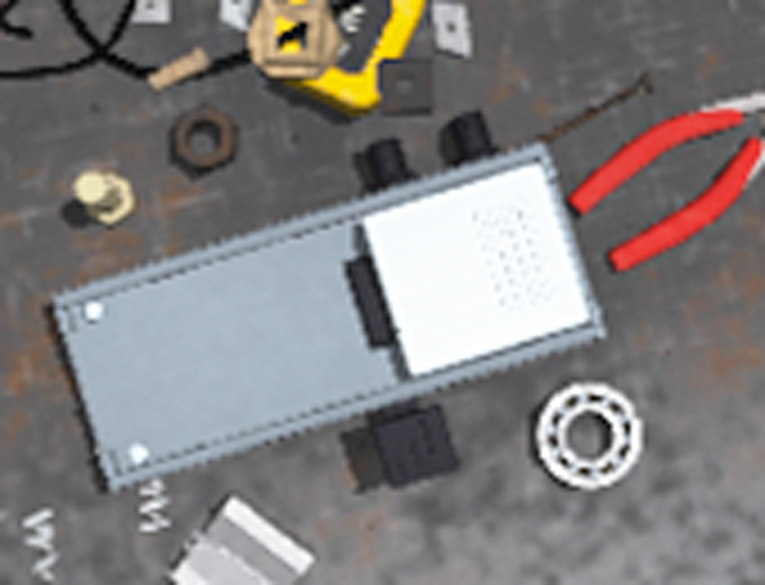

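The crop shows the box's rim corners at crop pixels (52,300), (112,488), (605,330) and (545,147), and the pad top at about (417,443). I'll use these corners with the known box size.

```bash
cat >> h.py <<'E'
def toW(th,o,b):  # box->world
    return np.array([o[0],o[1],0])+R.from_euler("z",th).apply(b)
E
python3 - <<'E'
from h import *
from scipy.optimize import least_squares
f=lambda p:np.array([p[0]/4.5+180-.39,p[1]/4.5+140-.39])
img=np.array([f(p) for p in((52,300),(112,488),(605,330),(545,147),(417,443))])
B=np.array([(50,125,53),(-50,125,53),(-50,-125,53),(50,-125,53),(-72,-21,66)])/1e3
for n in(4,5):
    s=least_squares(lambda v:(proj("top",toW(v[2],v[:2],B[:n]))-img[:n]).ravel(),[.54,-.12,.28])
    v=s.x;print(v,np.degrees(v[2]),s.fun.round(2))
np.save("box.npy",v)
for l,c in(("tab_pad","scene"),("ledge","scene"),("terminal_box","scene")):pass
for n,b in dict(pad=(-.072,-.021,.066),rear=(0,-.118,.057),cover=(0,-.073,.045),ledge=(0,.074,.045)).items():
    w=toW(v[2],v[:2],np.array(b));print(n,w.round(4),"scene px",proj("scene",w).round(1),"top px",proj("top",w).round(1))
# depth-based check: box-frame extents of depth points
P=np.load("c.npy");Q=R.from_euler("z",-v[2]).apply(P-[v[0],v[1],0])
k=(abs(Q[:,0])<.036)&(Q[:,1]<-.03)&(Q[:,1]>-.2)&(Q[:,2]>.06)&(Q[:,2]<.08);print("cover y",np.percentile(Q[k][:,1],[1,99]))
k=(abs(Q[:,1]+.075)<.035)&(abs(Q[:,0])<.1)&(Q[:,2]>.062)&(Q[:,2]<.08);print("cover x",np.percentile(Q[k][:,0],[1,99]))
k=(Q[:,0]<-.053)&(Q[:,0]>-.12)&(abs(Q[:,1]+.02)<.04)&(Q[:,2]>.055)&(Q[:,2]<.08);print("pad",np.percentile(Q[k],[2,50,98],axis=0))
st=arm.state();Rt=R.from_rotvec(st["tcp_rot"]);print(Rt.as_matrix().round(3))
# target: tool down, tool y along +-box x
for sg in(1,-1):
    X=np.array([-np.sin(v[2]),np.cos(v[2]),0])*-sg*-1;Z=np.array([0,0,-1.]);Y=np.cross(Z,X)
    T=np.c_[X,Y,Z];print(sg,np.degrees((Rt.inv()*R.from_matrix(T)).as_rotvec()))
print(st["q"])
E
```

```text
[ 0.54573209 -0.11714217  0.32675634] 18.721759422913983 [-0.37 -1.08 -0.06  1.32  0.63  1.44 -0.2  -1.72]
[ 0.54613467 -0.11711847  0.32765364] 18.773170980500968 [-0.38 -1.21 -0.03  1.18  0.63  1.2  -0.25 -1.94  0.03  0.73]
pad [ 0.4847 -0.1602  0.066 ] scene px [[293.7 194.5]] top px [[272.3 238.8]]
rear [ 0.5841 -0.2288  0.057 ] scene px [[271.2 179.4]] top px [[304.7 193. ]]
cover [ 0.5696 -0.1862  0.045 ] scene px [[267.6 190.6]] top px [[284.5 199.6]]
ledge [ 0.5223 -0.0471  0.045 ] scene px [[253.6 218.5]] top px [[220.4 219.9]]
cover y [-0.11553174 -0.03088158]
cover x [-0.03963844  0.03830816]
pad [[-0.0874351  -0.03555001  0.0632783 ]
 [-0.07160943 -0.01951064  0.06694699]
 [-0.05673641 -0.0031932   0.06991815]]
[[ 0.895  0.446 -0.   ]
 [ 0.446 -0.895  0.   ]
 [-0.    -0.    -1.   ]]
1 [-5.41457103e-03 -4.17942756e-03 -8.22578701e+01]
-1 [-4.33668030e-03  5.61829657e-03  9.77421297e+01]
[-1.22311664e+00  3.58789577e-01  1.51041030e+00 -1.99900021e-05
  1.27250048e+00 -1.15093739e-01]
```

>>> send_rows:
  rows: "0 0 -7 30 -20 8 0; 0 0 -14 60 -40 16 0; 0 0 -21 90 -60 24 0; 0 0 -28 120 -80 32 0; 0 0 -35 150 -100 40 0"

```text
clock: 1.42
tcp_pos: [0.3579, -0.379, 0.2624]
tcp_rot: [2.695, 1.614, 0.0]
force: [0.5, -0.6, -0.1]
width: 0.0578
finger_force: 0.0
```

```bash
cat > go.py <<'E'
import sys
from h import *
# usage: go.py bx by tipz(m) : remaining turn/shift in tool axes for the fingertips (box frame mm), tool x along box +y
v=np.load("box.npy");bx,by,z=[float(a)/1e3 for a in sys.argv[1:4]]
s=arm.state();Rt=R.from_rotvec(s["tcp_rot"])
X=np.array([-np.sin(v[2]),np.cos(v[2]),0]);Z=np.array([0,0,-1.])
T=R.from_matrix(np.c_[X,np.cross(Z,X),Z])
g=toW(v[2],v[:2],np.array([bx,by,z+.08]))
print("t",s["clock"],"turn",np.degrees((Rt.inv()*T).as_rotvec()).round(2),"shift",(Rt.inv().apply(g-s["tcp_pos"])*1e3).round(1),"F",np.round(s["force"],1),"w",s["width"])
tip=s["tcp_pos"]+Rt.apply([0,0,.08]);print("tip box",(R.from_euler("z",-v[2]).apply(tip-[v[0],v[1],0])*1e3).round(1),"q",np.round(s["q"],2))
E
python3 go.py -72 -20 90
```

```text
t 1.4167 turn [ 2.000e-02  1.000e-02 -4.695e+01] shift [253.5   7.7  92.4] F [ 0.5 -0.6 -0.1] w 0.05784324732894847
tip box [-262.5 -187.4  182.4] q [-0.95  0.29  1.73  0.    1.12 -0.45]
```

>>> send_rows:
  rows: "0 0 -7 35 2 8 0; 0 0 -14 70 4 16 0; 0 0 -21 105 6 24 0; 0 0 -28 140 8 32 0; 0 0 -35 175 8 40 0"

```text
clock: 1.83
tcp_pos: [0.449, -0.2291, 0.2226]
tcp_rot: [2.084, 2.349, 0.0]
force: [-0.1, -0.4, -0.1]
width: 0.0246
finger_force: 0.0
```

```bash
python3 go.py -72 -20 90
```

```text
t 1.8333 turn [  0.05   0.04 -11.92] shift [65.2 43.5 52.6] F [-0.1 -0.4 -0.1] w 0.02463521484986544
tip box [-128.   -74.8  142.6] q [-0.61  0.32  1.81  0.    1.02 -0.73]
```

>>> send_rows:
  rows: "0 0 -6 25 17 15 0; 0 0 -12 50 34 30 0; 0 0 -12 65 43 45 0; 0 0 -12 65 43 52 0; 0 0 -12 65 43 52 0"

```text
clock: 2.25
tcp_pos: [0.4826, -0.16, 0.1693]
tcp_rot: [-1.831, -2.549, 0.001]
force: [-0.9, -0.1, -0.4]
width: 0.0003
finger_force: 0.0
```

```bash
python3 go.py -72 -20 55
```

```text
t 2.25 turn [-0.13 -0.11 -0.14] shift [ 0.1  2.  34.3] F [-0.9 -0.1 -0.4] w 0.0002767272511521398
tip box [-74.1 -20.   89.3] q [-0.46  0.4   1.85 -0.    0.9  -0.78]
```

>>> send_rows:
  rows: "0 0 0 0 2 10 0; 0 0 0 0 2 18 0; 0 0 0 0 2 22 0; 0 0 0 0 2 25 0; 0 0 0 0 2 28 0"

```text
clock: 2.67
tcp_pos: [0.4847, -0.1612, 0.1427]
tcp_rot: [-1.836, -2.549, 0.001]
force: [-1.8, -1.6, 4.5]
width: 0.0005
finger_force: 2.6
```

```bash
python3 go.py -72 -20 55
```

```text
t 2.6667 turn [-0.03  0.01 -0.31] shift [2.  0.3 7.7] F [-1.8 -1.6  4.5] w 0.0005214107685806372
tip box [-72.4 -22.   62.7] q [-0.46  0.44  1.87 -0.    0.83 -0.78]
```

>>> send_rows:
  rows: "0 0 0 0 0 2 0; 0 0 0 0 0 4 0; 0 0 0 0 0 6 0; 0 0 0 0 0 7 0; 0 0 0 0 0 7 0"

```text
clock: 3.08
tcp_pos: [0.4852, -0.1606, 0.1357]
tcp_rot: [1.835, 2.549, -0.0]
force: [-0.2, -1.1, 1.2]
width: 0.0005
finger_force: 0.7
```

```bash
python3 go.py -72 -20 55
```

```text
t 3.0833 turn [ 0.01  0.02 -0.27] shift [ 1.6 -0.3  0.7] F [-0.2 -1.1  1.2] w 0.0005333542486373726
tip box [-71.7 -21.6  55.7] q [-0.45  0.45  1.87 -0.    0.82 -0.78]
```

Pushing on slowly to the hard stop.

>>> send_rows:
  rows: "0 0 0 0 0 1 0; 0 0 0 0 0 2 0; 0 0 0 0 0 2 0"

```text
clock: 3.33
tcp_pos: [0.4852, -0.1607, 0.1349]
tcp_rot: [1.834, 2.55, -0.001]
force: [-5.8, -1.2, 17.5]
width: 0.0006
finger_force: 8.6
```

```bash
python3 go.py -72 -20 55
```

```text
t 3.3333 turn [-0.    0.04 -0.24] shift [ 1.6 -0.2 -0.1] F [-5.8 -1.2 17.5] w 0.0006315548741862185
tip box [-71.8 -21.7  54.9] q [-0.45  0.45  1.87 -0.    0.81 -0.78]
```

>>> send_rows:
  rows: "0 0 0 0 0 -25 0; 0 0 0 0 0 -45 0; 0 0 0 -20 15 -50 0; 0 0 0 -50 35 -50 0; 0 0 0 -80 55 -50 0"

```text
clock: 3.75
tcp_pos: [0.5638, -0.2186, 0.1846]
tcp_rot: [1.834, 2.549, 0.002]
force: [0.8, 0.2, 0.5]
width: 0.0005
finger_force: 0.0
```

>>> send_rows:
  rows: "0 0 0 -25 8 0 0; 0 0 0 -45 16 0 0; 0 0 0 -50 17 0 0; 0 0 0 -50 17 0 0"

```text
clock: 4.08
tcp_pos: [0.5955, -0.2615, 0.1832]
tcp_rot: [1.836, 2.549, 0.001]
force: [0.1, -0.7, 0.2]
width: 0.0004
finger_force: 0.0
```

```bash
python3 go.py 0 -150 58; python3 - <<'E'
from h import *
p,D=arm.snapshot("wrist");q,D2=arm.snapshot("top")
v=np.load("box.npy");Q=R.from_euler("z",-v[2]).apply(cloud("top",D2).reshape(-1,3)-[v[0],v[1],0])
k=(Q[:,0]<-.06)&(Q[:,0]>-.085)&(abs(Q[:,1]+.02)<.014)&(Q[:,2]>.03);print("pad z",np.median(Q[k][:,2]))
cv2.imwrite("pics/w1.png",np.hstack([p[:,:,::-1][:,56:456],cv2.resize(q[120:270,180:360,::-1],(400,384))]))
E
```

```text
t 4.0833 turn [ 0.05 -0.   -0.32] shift [ 2.6 -0.3 45.2] F [ 0.1 -0.7  0.2] w 0.0003737557375061018
tip box [   0.4 -152.6  103.2] q [-0.52  0.55  1.52  0.    1.08 -0.84]
pad z 0.6127420696192237
```

View pics/w1.png

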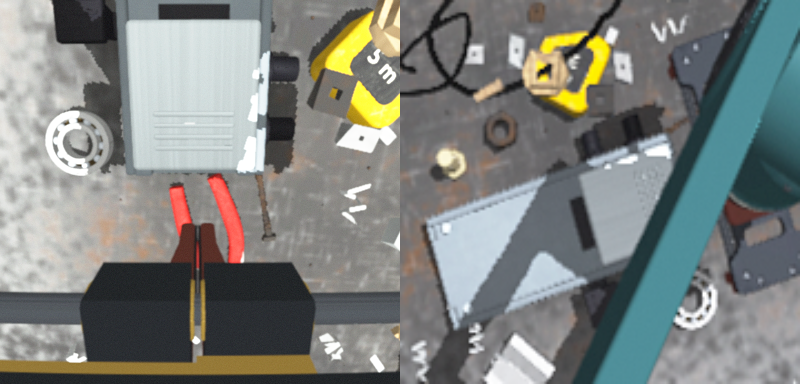

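The wrist view shows the closed fingers at about (200,270), centred behind the cover's rear face, with the cover still on its seat at (195,95). In the top view the arm hides the pad. I'll lower and push.

>>> send_rows:
  rows: "0 0 0 0 0 20 0; 0 0 0 0 0 40 0; 0 0 0 0 0 50 0; 0 0 0 0 0 50 0; 0 0 0 10 0 50 0"

```text
clock: 4.6
tcp_pos: [0.5914, -0.2515, 0.1336]
tcp_rot: [-1.836, -2.549, 0.0]
force: [-0.5, 0.5, -0.4]
width: 0.0006
finger_force: 0.0
```

>>> send_rows:
  rows: "0 0 0 5 0 0 0; 0 0 0 10 0 0 0; 0 0 0 15 0 0 0; 0 0 0 20 0 0 0; 0 0 0 25 0 0 0"

```text
clock: 5.02
tcp_pos: [0.5844, -0.2278, 0.1348]
tcp_rot: [1.833, 2.548, -0.0]
force: [0.9, -2.9, 2.5]
width: 0.0002
finger_force: 1.7
```

```bash
python3 go.py 0 15 53
```

```text
t 5.0167 turn [ 0.1   0.15 -0.24] shift [132.1  -1.2   1.4] F [ 0.9 -2.9  2.5] w 0.0002068296284825071
tip box [   0.8 -117.4   54.8] q [-0.48  0.58  1.61 -0.    0.95 -0.8 ]
```

>>> send_rows:
  rows: "0 0 0 7 0 0 0; 0 0 0 14 0 0 0; 0 0 0 21 0 0 0; 0 0 0 28 0 0 0; 0 0 0 35 0 0 0"

```text
clock: 5.43
tcp_pos: [0.5723, -0.1937, 0.1337]
tcp_rot: [1.835, 2.55, 0.0]
force: [1.8, -2.5, 1.8]
width: 0.0002
finger_force: 1.6
```

```bash
python3 go.py 0 12 53; python3 - <<'E'
from h import *
for c in ("top","scene"):
    p,D=arm.snapshot(c)
    v=np.load("box.npy");Q=R.from_euler("z",-v[2]).apply(cloud(c,D).reshape(-1,3)-[v[0],v[1],0])
    k=(abs(Q[:,0])<.036)&(abs(Q[:,1])<.12)&(Q[:,2]>.06)&(Q[:,2]<.08);print(k.sum(),"cover y",np.percentile(Q[k][:,1],[2,99]),np.percentile(Q[k][:,2],[5,50,95]))
E
```

```text
t 5.4333 turn [ 0.01  0.   -0.25] shift [92.9 -0.6  0.7] F [ 1.8 -2.5  1.8] w 0.00024535904123697944
tip box [  0.2 -80.9  53.7] q [-0.44  0.55  1.66  0.    0.92 -0.76]
492 cover y [-0.05047301  0.02099381] [0.06737799 0.06990867 0.07254629]
629 cover y [-0.06957404  0.02423468] [0.06295196 0.06951717 0.07174179]
```

The cover slides flat with the fingers, and its front is at y of about 20 mm. Continuing.

>>> send_rows:
  rows: "0 0 0 8 0 0 0; 0 0 0 16 0 0 0; 0 0 0 24 0 0 0; 0 0 0 32 0 0 0; 0 0 0 40 0 0 0"

```text
clock: 5.95
tcp_pos: [0.559, -0.1552, 0.1333]
tcp_rot: [-1.834, -2.549, 0.0]
force: [-0.0, -1.6, -0.5]
width: 0.0007
finger_force: 0.5
```

>>> send_rows:
  rows: "0 0 0 8 0 0 0; 0 0 0 16 0 0 0; 0 0 0 24 0 0 0; 0 0 0 32 0 0 0; 0 0 0 40 0 0 0"

```text
clock: 6.37
tcp_pos: [0.5468, -0.1177, 0.1337]
tcp_rot: [-1.835, -2.55, -0.0]
force: [0.5, -1.7, -0.9]
width: 0.0007
finger_force: 0.6
```

>>> send_rows:
  rows: "0 0 0 4 0 0 0; 0 0 0 8 0 0 0; 0 0 0 10 0 0 0; 0 0 0 10 0 0 0; 0 0 0 10 0 0 0"

```text
clock: 6.78
tcp_pos: [0.5439, -0.1089, 0.1337]
tcp_rot: [-1.835, -2.55, -0.0]
force: [-0.2, -0.1, -0.4]
width: 0.0008
finger_force: 0.0
```

```bash
python3 go.py 0 12 53
```

```text
t 6.7833 turn [-0.01 -0.02 -0.26] shift [ 3.5 -0.5  0.7] F [-0.2 -0.1 -0.4] w 0.0008190489731528343
tip box [ 0.5  8.6 53.7] q [-0.32  0.5   1.78  0.    0.86 -0.65]
```

Now I back off, raise and check.

>>> send_rows:
  rows: "0 0 0 -15 0 0 0; 0 0 0 -40 0 0 0; 0 0 0 -70 0 -20 0; 0 0 0 -100 0 -50 0; 0 0 0 -130 0 -80 0"

```text
clock: 7.2
tcp_pos: [0.5846, -0.2335, 0.2128]
tcp_rot: [-1.834, -2.548, 0.001]
force: [0.4, 0.2, -0.2]
width: 0.0002
finger_force: 0.0
```

>>> send_rows:
  rows: "0 0 0 -20 0 -30 0; 0 0 0 -40 0 -60 0; 0 0 0 -40 0 -60 0; 0 0 0 -40 0 -60 0"

```text
clock: 7.53
tcp_pos: [0.5988, -0.2722, 0.2748]
tcp_rot: [1.835, 2.544, 0.001]
force: [0.1, -0.3, -0.3]
width: 0.0005
finger_force: 0.0
```

```bash
python3 - <<'E'
from h import *
s=arm.state();print(s["clock"],s["force"],s["tcp_pos"])
o=[]
v=np.load("box.npy")
for c in ("top","scene"):
    p,D=arm.snapshot(c);o.append(p[:,:,::-1])
    Q=R.from_euler("z",-v[2]).apply(cloud(c,D).reshape(-1,3)-[v[0],v[1],0])
    k=(abs(Q[:,0])<.036)&(Q[:,1]<.125)&(Q[:,1]>-.03)&(Q[:,2]>.06)&(Q[:,2]<.08);print(k.sum(),"cover y",np.percentile(Q[k][:,1],[1,99]),np.percentile(Q[k][:,2],[5,50,95]))
cv2.imwrite("pics/end.png",np.hstack([cv2.resize(o[0][120:270,180:360],(400,333)),cv2.resize(o[1][150:270,190:335],(400,333))]))
E
```

```text
7.5333 [ 0.11803367 -0.28630383 -0.27602844] [ 0.59877897 -0.27222117  0.27479202]
1433 cover y [0.02283775 0.11092725] [0.06748886 0.06997458 0.07252506]
774 cover y [0.02487014 0.11194572] [0.06276163 0.0694302  0.07067339]
```

View pics/end.png

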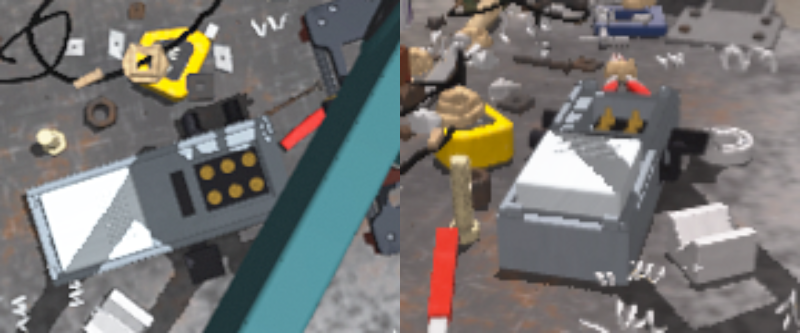

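The cover lies flat on the ledge at about (90,220) in the left picture. All six terminals show at (232,178), and the loose things are where they were.

```bash
python3 -c "
from bench import arm
print(arm.sign_off())"
```

```text
the job is handed in; nothing more can be done
None
```

The job is handed in: the tab was pressed to its hard stop, and the cover lies flat on the ledge with its rear face at about y = +23 mm and all six terminals uncovered; the arm is clear, nothing round the box looked moved, and no verdict came back.

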